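# Tip the fallen spray can up against the toolbox

## Robot

A 6-joint arm with a two-finger parallel gripper is mounted at the origin on the work surface. World frame = base frame: x ahead of the robot, y to its left, z up, the work surface at z = 0. Lengths are in mm, angles in rad, forces in N, time in s.
With the tool pointing down it reaches from about 425 to 950 mm from the base axis. Payload 3.5 kg.
Tool frame: the origin (TCP) lies midway between the tips of the shut fingers; the grasp point (between the pads) lies ctrl.hold_point_z behind it (ctrl.hold_point_z is the distance from the TCP to the grasp point, in mm); z points along the fingers, x is the direction in which the jaws open and shut, and the axes are right-handed (so a half turn about z gives the same grasp; the last joint's range is limited). The gripper opens to 85 mm and grips with 20 to 120 N. Pads are 22 mm wide; open, the fingers measure 114 mm over their backs; the gripper's body (76 mm by 85 mm) begins 54 mm behind the grasp point. The pads swing forward as they close: fully open they stand 13 mm farther back than shut.
Start: joints at [1.075, 0.286, 1.577, -0, 1.279, -0.15], TCP at [228.754, 635.042, 231.325] pointing down, gripper open.
Joint ranges: [-2.77, 2.77], [-0.9, 2.22], [0.21, 2.48], [-1.53, 4.67], [0.24, 2.81], [-2.84, 2.84]. Speed limits (rad/s): [2.79, 2.79, 3.14, 3.14, 3.14, 3.14].

## Interface

Orientations are given as a rotation vector (axis times angle).
In Python, from plant import telemetry, viewer, ctrl gives the robot as it stands. The module is installed in compiled form; this text tells all that it offers.
- The arm moves only by the shell command python3 -m pendant 'ROWS' [FORCE]. ROWS is JSON, a list of rows, each a list of 5 numbers: the shift along the world's x, y, z in mm, then the turn about the world's z in units of 5 degrees (1.0 is 5 degrees), then the finger opening in mm, from 0 to 85.4. In form: [[tx, ty, tz, spin, fingers], ...]. A call has 1 to 12 rows; each row is the pose to reach, as a shift and turn from the pose measured when the call began; what a row does not reach only later rows make up. A row lasts 1/8 s, in which the tool goes at most 62.5 mm and 10.7 degrees, less where a joint would pass 70% of its speed; a pose out of reach is approached as far as the arm can. A call with a gripper value outside its range is refused whole. The fingers move at their own pace and stop on an object; FORCE is the grip in N (left out, the last holds). Time passes only in rows, so rows that repeat a pose let the fingers close. It gives the time, the measured TCP pose, the force and the opening at its end, in the units of the state.
- telemetry.sense(): the state, without advancing time (a new reading comes with each control period).
- viewer.get_image(name): name is "side" or "top"; returns a dict with "image" (420x560x3 uint8, blue, green, red), "fx", "fy", "cx", "cy" (pixels), "k1" (the pictures are not rectified: a ray, as slopes to the right and down, at radius r is drawn at 1 + k1 r^2 times it, then the intrinsics apply), "extrinsics" (4x4, takes a point from world to camera coordinates). Camera axes: x right, y down, z forward; pixel columns grow to the right and rows downward; lengths in mm; the calibration is good to about 2 mm. A picture is of the moment at which its call begins. There is no depth.
- ctrl.sign_off(): hands the job in, once; it reports no verdict.
The state is a dict: "clock": time; "q": joint angles; "dq": joint speeds; "effort": joint torques, N m; "ee_pos": TCP position; "eef_rot": TCP orientation; "contact_force": force on the tool from outside, world axes, zero at the start; "torque": the same for the moment, N m; "finger_gap": finger opening in mm.
Only numpy, scipy, OpenCV 4.12 (cv2) and the standard library are available. Lean on these libraries where they do the work, as an engineer would, in place of code of your own. Each camera call takes 0.05 s, during which the arm holds its last target.

## Task

The spray can has toppled over on the repair bench with its cap towards the toolbox. Push its cap end against the side of the toolbox and work it up until the can stands upright on its foot again, right against that side, then let go. Do not shove the heavy toolbox out of place, and do not knock over or shift the other things on the bench.

Things in the scene. Friction and masses are not known exactly. Their poses are not given: they have to be found in the camera images.
- can: the fallen spray can (the only can that lies on its side): metal cylinder 58 mm in diameter for the first 122 mm from its foot, then a white cap 52 mm in diameter; 160 mm long in all, about 0.24 kg, weight near mid-length. Its surface has ordinary dry friction (about 0.6 on steel, felt). Origin: centre of its foot (the flat bottom); its z axis runs along the can from foot to cap. It starts lying free on the felt, so it can roll sideways, with the cap end nearest the toolbox.
- can_top (a point): centre of the flat end of the fallen can's cap, 160 mm from its foot along its z axis
- toolbox: closed steel toolbox, 430 mm long, 200 mm wide, its sides flat and vertical from the felt up to 180 mm, the lid's middle 196 mm, two folded handles up to 207 mm. About 5 kg, not fixed: it stands on the felt and a hard push (roughly 25 N or more) slides it. Origin: centre of its underside; x along its length, y across it, z up.
- toolbox_side (a point): foot of the toolbox's long side that looks towards the fallen can, half-way along it, at the height of the bench; its y axis points straight out of that side, towards the can, its x axis runs along the side (which reaches 215 mm either way), z up
- oil: bystander: clear oil bottle, upright, 48 mm across, 125 mm tall, near the far end of the toolbox's side. Origin: centre of its underside
- can2: bystander: second spray can, same make and size as the fallen one, standing upright. Origin: centre of its underside
- cone: bystander: cone of pale thread, standing upright, 68 mm across at the foot, 140 mm tall. Origin: centre of its underside
- screwdriver: bystander: screwdriver lying flat, 190 mm long. Origin: near the middle of its length, underside
- pliers: bystander: pliers lying flat, 160 mm long. Origin: near the middle of its length, underside
- worklight: bystander: flat black hand lamp lying on its back, 55 x 125 x 26 mm. Origin: centre of its underside
Not all that is in view belongs to the job. Leave any yellow look-alike of the can alone.

How it is judged (in metres and radians):
On the way:
1. the can leans, part-way up, with its cap end pressing on the side of the toolbox (contact force between can and toolbox above 0.3 N and angle between can's own z axis and vertical between 0.2 and 1.25 rad and y of can_top in the frame of toolbox_side below 0.045 m), for 0.1 s.
At the end, for the whole second after the job is handed in: The can stands by itself on its foot on the felt, upright within 4 degrees, at rest, its wall within 10 mm of the toolbox's side that faced it; the toolbox is still within 20 mm of where it was (angle between can's own z axis and vertical below 0.07 rad and height (world z) of can below 0.006 m and height (world z) of can_top above 0.15 m and y of can in the frame of toolbox_side between 0 and 0.039 m and x of can in the frame of toolbox_side between -0.2 and 0.2 m and linear speed of can below 0.02 m/s and angular speed of can below 0.2 rad/s and distance of toolbox_side from where it was at the start of the episode below 0.02 m); the robot touches nothing.
It fails at once if the toolbox is shoved more than 20 mm out of place (distance of toolbox_side from where it was at the start of the episode above 0.02 m).
It fails at once if one of the other things on the bench is shifted by more than 20 mm or knocked over (distance of any of oil, can2, cone, screwdriver, pliers, worklight from where it was at the start of the episode above 0.02 m or angle between any of oil, can2, cone's own z axis and vertical above 0.5 rad).
It also fails if it takes over 67 s, if anything falls off the work surface, if the arm or the gripper's body presses on something with over 40 N, if the wrist force passes 120 N, or if a joint passes its speed limit or range.

## Working session

There is one attempt and no reset: what is moved stays moved. The work goes in short steps, Python scripts to look and compute and a shell command to move; the robot and the scene stay as the last step left them, time stands still between calls to the robot, and variables do not carry over. Pictures are saved under pics/ and viewed, and the job is handed in when it is done.

```bash
ls; mkdir -p pics
cat > h.py <<'E'
import numpy as np, cv2
from plant import telemetry, viewer, ctrl
def pix2plane(d,u,v,z):
    K=np.array([[d['fx'],0,d['cx']],[0,d['fy'],d['cy']],[0,0,1.]])
    xd=np.array([(u-d['cx'])/d['fx'],(v-d['cy'])/d['fy']]); x=xd.copy()
    for _ in range(30): x=xd/(1+d['k1']*(x@x))
    T=np.array(d['extrinsics']);R=T[:3,:3];c=-R.T@T[:3,3]
    r=R.T@np.array([x[0],x[1],1.]); return c+r*(z-c[2])/r[2]
def proj(d,p):
    T=np.array(d['extrinsics']);q=T[:3,:3]@np.array(p,float)+T[:3,3];x=q[:2]/q[2]
    x=x*(1+d['k1']*(x@x)); return np.array([d['fx']*x[0]+d['cx'],d['fy']*x[1]+d['cy']])
E
python3 - <<'E'
from h import *
import pickle
for n in("side","top"):
    d=viewer.get_image(n);pickle.dump(d,open(n+'0.pkl','wb'));cv2.imwrite(f'pics/{n}0.png',d['image'])
    T=np.array(d['extrinsics']);print(n,d['fx'],d['k1'],-T[:3,:3].T@T[:3,3],T[2,:3])
print(telemetry.sense(),ctrl.hold_point_z)
E
```

```text
pics
side 509.0276277748099 -0.13323790526206206 [1377.30881515  164.59003216 1048.45807008] [-0.66820625 -0.03878371 -0.74296449]
top 450.7307155227043 -0.06081597679480321 [ 252.46442661  111.59889418 1354.63141515] [ 0.17591947  0.00554704 -0.98438893]
{'clock': 0.1, 'q': array([ 1.07497292e+00,  2.87135667e-01,  1.57804158e+00,  4.68067000e-06,
        1.27864137e+00, -1.49991098e-01]), 'dq': array([ 0.00154395, -0.0017523 , -0.00169576,  0.00061766,  0.000918  ,
        0.0008717 ]), 'effort': array([ 8.70448421e-04, -4.07297802e+01, -2.93697864e+01, -1.18123648e-04,
        3.46448025e-03,  2.33107920e-05]), 'ee_pos': array([228.4840989 , 634.50696437, 230.04050801]), 'eef_rot': array([ 2.56971594,  1.80553051, -0.00313137]), 'contact_force': array([ 0.74497129,  0.11113479, -0.23409318]), 'torque': array([-0.09139064, -0.00646077,  0.02261857]), 'finger_gap': 85.20983287993856} 18.700000000000003
```

View pics/side0.png

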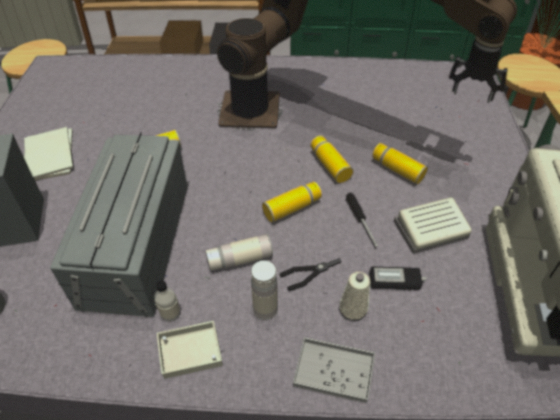

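View pics/top0.png

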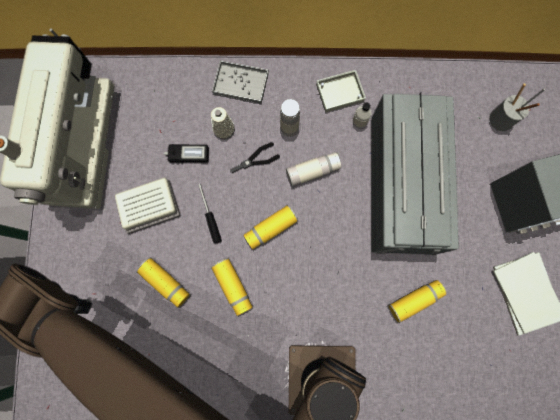

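Candidates: the pale lying can at side (240,253) / top (314,168), the yellow cans at top (271,228), (232,287), (163,282) and (418,300), and the standing can2 at top (290,115). By the description it is the pale lying can. I'll check that in a close crop.

Run:
```python
import cv2
a=cv2.imread('pics/top0.png')[80:260,260:480];cv2.imwrite('pics/top0c.png',cv2.resize(a,None,fx=3.6,fy=3.3,interpolation=cv2.INTER_CUBIC)) if 0 else cv2.imwrite('pics/top0c.png',cv2.resize(a,None,fx=3,fy=3,interpolation=cv2.INTER_CUBIC))
a=cv2.imread('pics/side0.png')[210:340,60:300];cv2.imwrite('pics/side0c.png',cv2.resize(a,None,fx=3,fy=3,interpolation=cv2.INTER_CUBIC))
```

```text
(no output)
```

View pics/top0c.png

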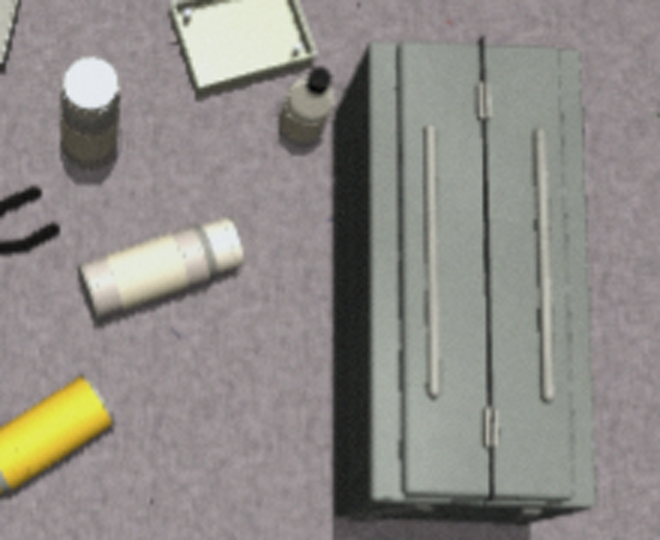

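View pics/side0c.png

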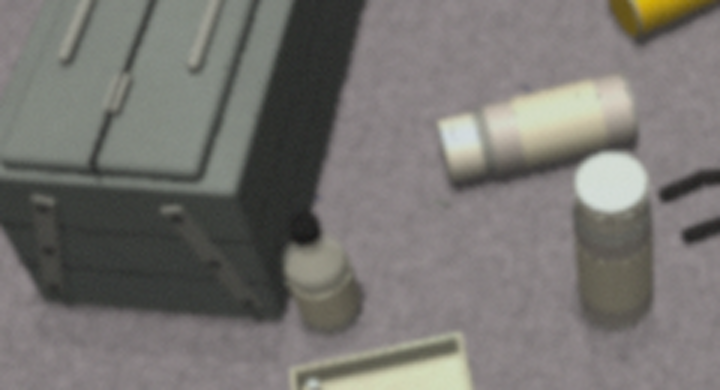

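Run:
```python
from h import *
import pickle
t=pickle.load(open('top0.pkl','rb'));s=pickle.load(open('side0.pkl','rb'))
T=lambda x,y,z:pix2plane(t,260+x/3,80+y/3,z).round(1)
S=lambda x,y,z:pix2plane(s,60+x/3,210+y/3,z).round(1)
print('foot',T(90,294,29),S(632,113,29)); print('cap',T(239,243,29),S(447,150,29))
print('box top edge',T(371,45,180),T(371,500,180),'right',T(577,50,180),T(592,505,180),'bot left',T(335,515,0),T(334,110,0))
print('side: box top corner',S(235,192,180),'bot',S(280,318,0))
print('oil base',T(302,128,0),S(330,318,0),'can2 top',T(91,85,160),S(611,183,160))
print('pliers tips',T(55,230,8),T(38,192,8), 'oil cap',T(319,78,125),S(306,226,125))
T=np.array(t['extrinsics']);print(T.round(3))
for p in [(271,228),(232,287)]: print(pix2plane(t,*p,29).round())
```

```text
foot [588.2  97.6  29. ] [599.4 106.2  29. ]
cap [643.5 -53.5  29. ] [644.9 -44.1  29. ]
box top edge [ 792.2 -160.2  180. ] [ 368.3 -147.7  180. ] right [ 791.3 -354.2  180. ] [ 365.7 -342.8  180. ] bot left [ 370.6 -150.8    0. ] [ 800.1 -159.9    0. ]
side: box top corner [ 796.8 -156.3  180. ] bot [ 793.  -160.3    0. ]
oil base [ 779.3 -125.4    0. ] [ 790.6 -120.6    0. ] can2 top [757.1  99.9 160. ] [762.  102.4 160. ]
pliers tips [661.3 134.2   8. ] [702.2 152.5   8. ] oil cap [ 782.2 -121.2  125. ] [ 786.5 -117.8  125. ]
[[ 1.300000e-02 -1.000000e+00 -3.000000e-03  1.129910e+02]
 [-9.840000e-01 -1.200000e-02 -1.760000e-01  4.882050e+02]
 [ 1.760000e-01  6.000000e-03 -9.840000e-01  1.288452e+03]
 [ 0.000000e+00  0.000000e+00  0.000000e+00  1.000000e+00]]
[435. 152.  29.]
[260. 263.  29.]
```

The crop confirms it: a pale can lying on its side, cap at top px (339,161) and foot at (290,178), with the cap facing the toolbox. In world coordinates the foot is near (592,101) and the cap near (644,-49). The toolbox side runs along y≈-148 to -160. I'll grip the cap across its width and align first.

```bash
python3 -m pendant '[[60,-30,0,-1,85],[100,-80,0,-2,85],[140,-130,0,-4,85],[180,-190,0,-6,85],[220,-250,0,-8,85],[250,-310,0,-10,85],[280,-370,0,-10.2,85],[310,-430,0,-10.2,85],[340,-490,0,-10.2,85],[370,-550,0,-10.2,85],[400,-610,0,-10.2,85],[409,-664,0,-10.2,85]]' 20
python3 -m pendant '[[0,0,-30,0,85],[0,0,-60,0,85],[0,0,-90,0,85],[0,0,-90,0,85]]'
python3 - <<'E'
from h import *
for n in("side","top"):
    d=viewer.get_image(n);cv2.imwrite(f'pics/{n}1.png',d['image'])
    a=d['image'][140:340,140:340] if n=='side' else d['image'][90:270,230:450]
    cv2.imwrite(f'pics/{n}1c.png',cv2.resize(a,None,fx=3,fy=3,interpolation=cv2.INTER_CUBIC))
E
```

```text
clock: 1.6
ee_pos: [624.2, 11.3, 229.5]
eef_rot: [-3.097, -0.524, 0.004]
contact_force: [0.3, -0.0, -0.2]
finger_gap: 84.9
clock: 2.1
ee_pos: [621.6, 11.5, 135.7]
eef_rot: [-3.095, -0.523, 0.016]
contact_force: [0.6, -0.1, -0.0]
finger_gap: 84.9
```

View pics/side1c.png

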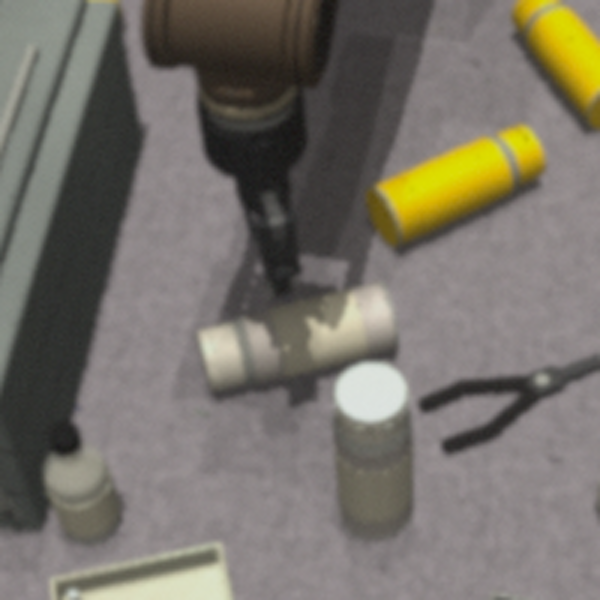

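View pics/top1c.png

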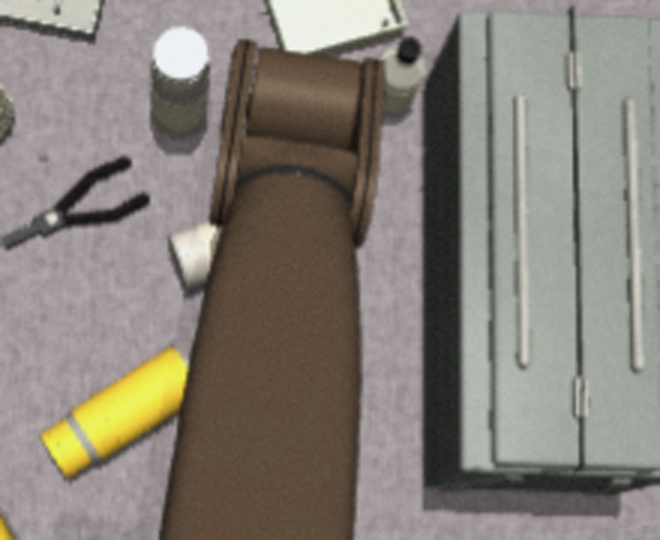

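Nothing is disturbed: the can still lies with its cap at side-crop (220,355), and the gripper is short of it by about 40 mm in y. I'll move over the cap and look before going down.

```bash
python3 -m pendant '[[16,-41,0,0,85],[16,-41,-30,0,85],[16,-41,-50,0,85],[16,-41,-50,0,85]]'
python3 - <<'E'
from h import *
d=viewer.get_image("side");a=d['image'][140:340,140:340]
cv2.imwrite('pics/s2.png',cv2.resize(a,None,fx=3,fy=3,interpolation=cv2.INTER_CUBIC))
E
```

```text
clock: 2.7
ee_pos: [639.1, -29.1, 88.3]
eef_rot: [-3.096, -0.524, 0.009]
contact_force: [0.3, -0.1, 0.2]
finger_gap: 84.9
```

View pics/s2.png

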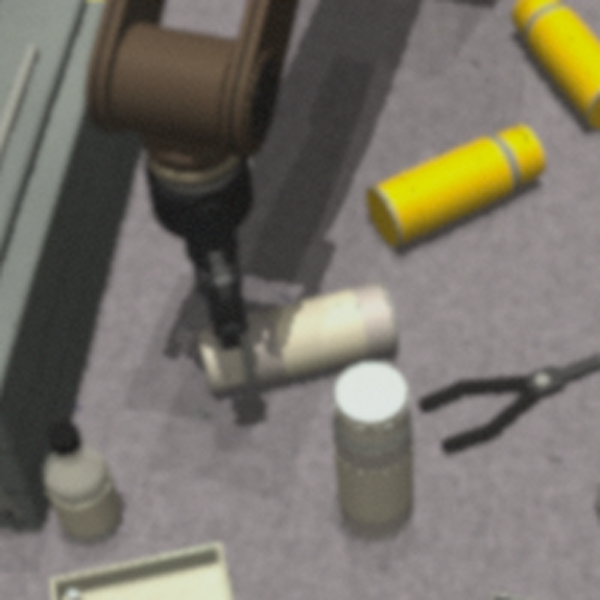

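The near finger is at crop (235,338), above the cap's near side, and the jaw straddles it. Next: down, then close.

```bash
python3 -m pendant '[[0,0,-25,0,85],[0,0,-50,0,85],[-1,0,-70,0,85],[-1,0,-78,0,85],[-1,0,-78,0,85]]'
python3 -m pendant '[[0,0,0,0,40],[0,0,0,0,40],[0,0,0,0,40],[0,0,0,0,40],[0,0,0,0,40],[0,0,0,0,40]]' 20
python3 - <<'E'
from h import *
d=viewer.get_image("side");a=d['image'][140:340,140:340]
cv2.imwrite('pics/s3.png',cv2.resize(a,None,fx=3,fy=3,interpolation=cv2.INTER_CUBIC))
E
```

```text
clock: 3.38
ee_pos: [639.0, -29.0, 11.6]
eef_rot: [-3.097, -0.525, 0.006]
contact_force: [-0.3, 0.5, -0.7]
finger_gap: 85.0
clock: 4.12
ee_pos: [639.9, -29.3, 12.7]
eef_rot: [-3.097, -0.525, 0.003]
contact_force: [0.2, -0.9, 4.7]
finger_gap: 51.3
```

View pics/s3.png

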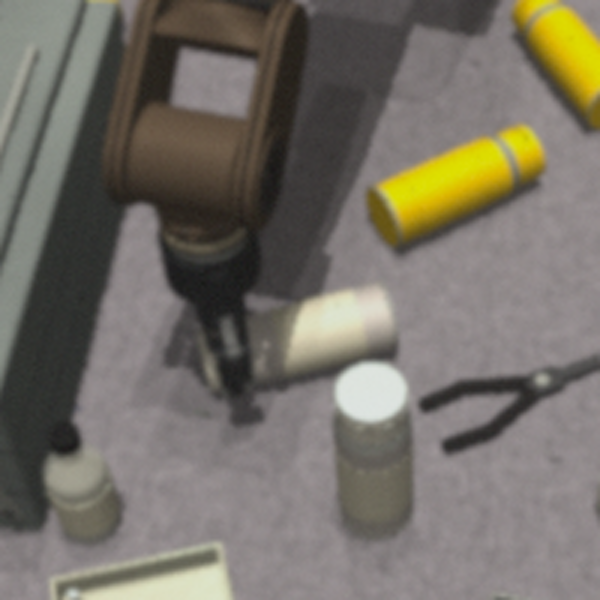

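```bash
python3 -m pendant '[[0,0,10,0,40],[0,-2,20,0,40],[0,-5,30,0,40],[0,-8,40,0,40],[0,-10,50,0,40],[0,-12,60,0,40],[0,-12,60,0,40],[0,-12,60,0,40]]'
python3 - <<'E'
from h import *
for n in("side",):
    d=viewer.get_image(n)
    a=d['image'][140:340,140:340]
    cv2.imwrite(f'pics/{n}4c.png',cv2.resize(a,None,fx=3,fy=3,interpolation=cv2.INTER_CUBIC))
E
```

```text
clock: 5.18
ee_pos: [639.7, -41.2, 72.6]
eef_rot: [-3.097, -0.525, 0.004]
contact_force: [0.3, -0.2, -2.8]
finger_gap: 51.0
```

View pics/side4c.png

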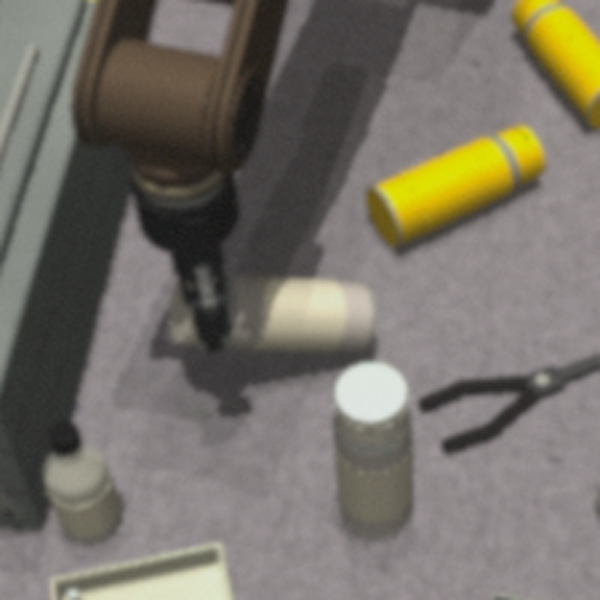

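Run:
```python
from h import *
d=viewer.get_image("side")
G=np.array([640,-41,91.]);h=np.array([-.325,.945,0])
for a in range(0,60,5):
    c,s=np.cos(np.radians(a)),np.sin(np.radians(a))
    ax=h*c-np.array([0,0,s]); up=h*s+np.array([0,0,c])
    f=G+138*ax
    print(a,((proj(d,f+29*up)-140)*3).round(),((proj(d,f-29*up)-140)*3).round(),((proj(d,G-20*ax)-140)*3).round(),(f-29*up)[2].round())
```

```text
0 [370. 248.] [371. 294.] [179. 315.] 62.0
5 [372. 258.] [368. 304.] [179. 313.] 50.0
10 [374. 267.] [364. 313.] [179. 312.] 38.0
15 [374. 277.] [358. 323.] [179. 311.] 27.0
20 [373. 286.] [352. 332.] [179. 309.] 17.0
25 [371. 296.] [344. 341.] [180. 308.] 6.0
30 [367. 306.] [336. 350.] [181. 306.] -3.0
35 [363. 316.] [327. 358.] [182. 305.] -12.0
40 [357. 325.] [317. 366.] [183. 303.] -20.0
45 [350. 334.] [306. 374.] [184. 302.] -27.0
50 [342. 343.] [294. 381.] [185. 301.] -33.0
55 [334. 352.] [282. 387.] [187. 300.] -39.0
```

The can is pivoting in the pads: its foot is low at crop (368,318) and the tilt is about 22° above horizontal. I'll square it to the wall and keep lifting.

```bash
python3 -m pendant '[[0,0,8,-1,40],[0,0,16,-2,40],[0,0,24,-3,40],[0,0,32,-4,40],[0,0,42,-4.1,40],[0,0,42,-4.1,40],[0,0,42,-4.1,40]]'
python3 - <<'E'
from h import *
for n in("side",):
    d=viewer.get_image(n)
    a=d['image'][140:340,140:340]
    cv2.imwrite(f'pics/{n}5c.png',cv2.resize(a,None,fx=3,fy=3,interpolation=cv2.INTER_CUBIC))
E
```

```text
clock: 6.15
ee_pos: [639.1, -41.0, 113.7]
eef_rot: [-3.14, 0.033, 0.006]
contact_force: [-0.5, -0.3, -3.2]
finger_gap: 51.4
```

View pics/side5c.png

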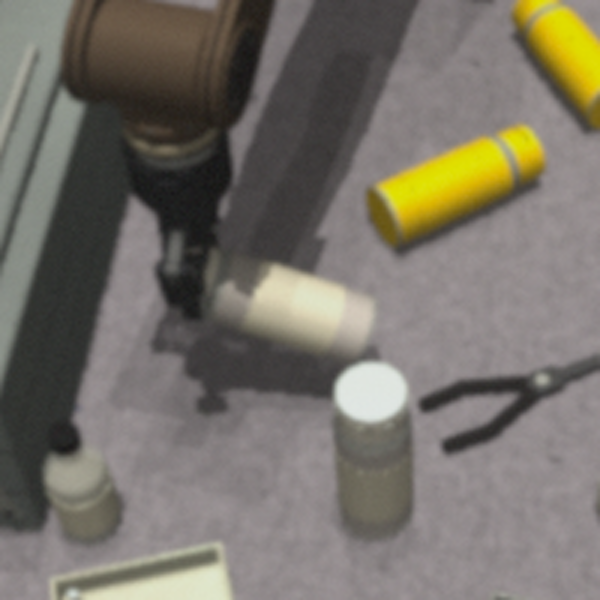

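Run:
```python
from h import *
d=viewer.get_image("side")
G=np.array([639,-41,132.4]);h=np.array([.03,.9995,0])
for a in range(0,60,5):
    c,s=np.cos(np.radians(a)),np.sin(np.radians(a))
    ax=h*c-np.array([0,0,s]); up=h*s+np.array([0,0,c])
    f=G+138*ax
    print(a,((proj(d,f+29*up)-140)*3).round(),((proj(d,f-29*up)-140)*3).round(),((proj(d,G-20*ax)-140)*3).round(),(f-29*up).round())
```

```text
0 [374. 262.] [376. 309.] [173. 274.] [643.  97. 103.]
5 [377. 272.] [372. 318.] [172. 272.] [643.  94.  91.]
10 [379. 282.] [367. 327.] [172. 271.] [643.  90.  80.]
15 [379. 292.] [362. 335.] [173. 270.] [643.  85.  69.]
20 [378. 302.] [354. 342.] [173. 268.] [643.  79.  58.]
25 [375. 311.] [346. 349.] [174. 267.] [642.  72.  48.]
30 [371. 320.] [337. 356.] [174. 266.] [642.  64.  38.]
35 [366. 329.] [327. 361.] [175. 265.] [642.  55.  29.]
40 [360. 337.] [317. 366.] [177. 264.] [642.  46.  21.]
45 [353. 344.] [305. 371.] [178. 263.] [641.  36.  14.]
50 [344. 351.] [293. 374.] [179. 262.] [641.  25.   8.]
55 [335. 357.] [280. 377.] [181. 261.] [641.  14.   3.]
```

The can is held in the air, stalled at about 20–25° by pad friction (foot at crop (365,330)). It is clear of everything, so a few brisk up/down strokes should let its own weight swing the foot down.

```bash
python3 -m pendant '[[0,10,60,0,40],[0,10,120,0,40],[0,10,120,0,40],[0,10,60,0,40],[0,10,120,0,40],[0,10,60,0,40],[0,10,120,0,40],[0,10,120,0,40],[0,10,120,0,40]]'
cat >> h.py <<'E'
def snap(name,box=(140,340,140,340)):
    d=viewer.get_image("side");a=d['image'][box[0]:box[1],box[2]:box[3]]
    cv2.imwrite('pics/'+name,cv2.resize(a,None,fx=3,fy=3,interpolation=cv2.INTER_CUBIC)); return d
E
python3 - <<'E'
from h import *
d=snap('s6.png')
G=telemetry.sense()['ee_pos']+[0,0,18.7];h=np.array([.03,.9995,0]);print(G)
for a in range(15,80,10):
    c,s=np.cos(np.radians(a)),np.sin(np.radians(a))
    ax=h*c-np.array([0,0,s]); up=h*s+np.array([0,0,c])
    f=G+138*ax
    print(a,((proj(d,f+29*up)-140)*3).round(),((proj(d,f-29*up)-140)*3).round(),(f-29*up).round())
E
```

```text
clock: 7.38
ee_pos: [639.3, -31.1, 233.5]
eef_rot: [-3.14, 0.034, 0.005]
contact_force: [-0.1, 0.8, -3.6]
finger_gap: 51.2
[639.00782216 -31.03546546 251.67869724]
15 [389. 189.] [370. 238.] [643.  95. 188.]
25 [385. 211.] [354. 256.] [642.  82. 167.]
35 [375. 231.] [333. 270.] [642.  65. 149.]
45 [360. 249.] [309. 281.] [641.  46. 134.]
55 [341. 265.] [282. 289.] [641.  24. 122.]
65 [318. 277.] [253. 293.] [640.   1. 114.]
75 [293. 286.] [223. 294.] [639. -23. 111.]
```

View pics/s6.png

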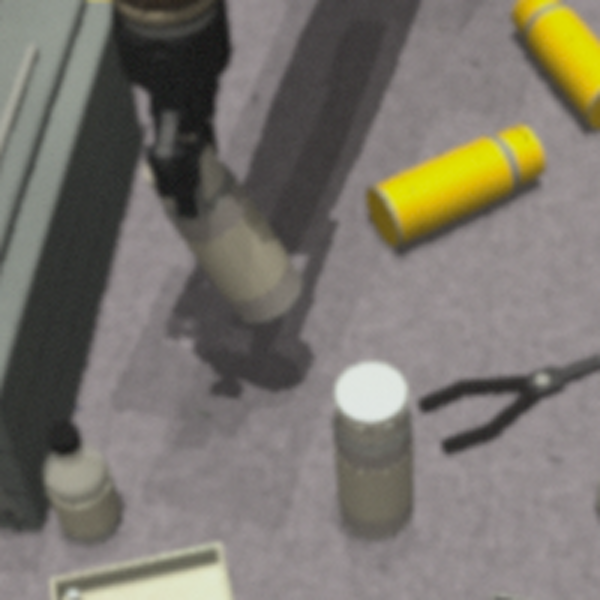

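The strokes swung the can to about 65–70° from horizontal (foot at crop (272,300)). That is roughly 25° off vertical, so it's ready to lean on the wall. I'll lower it and approach.

```bash
python3 -m pendant '[[0,0,-20,0,40],[0,-15,-45,0,40],[0,-30,-70,0,40],[0,-45,-90,0,40],[0,-60,-100,0,40],[0,-72,-105,0,40],[0,-80,-105,0,40],[0,-80,-105,0,40]]'
python3 - <<'E'
from h import *
d=snap('s7.png',(120,320,80,300))
E
```

```text
clock: 8.43
ee_pos: [639.7, -112.0, 129.1]
eef_rot: [-3.141, 0.035, 0.004]
contact_force: [0.2, 0.8, -3.0]
finger_gap: 51.7
```

View pics/s7.png

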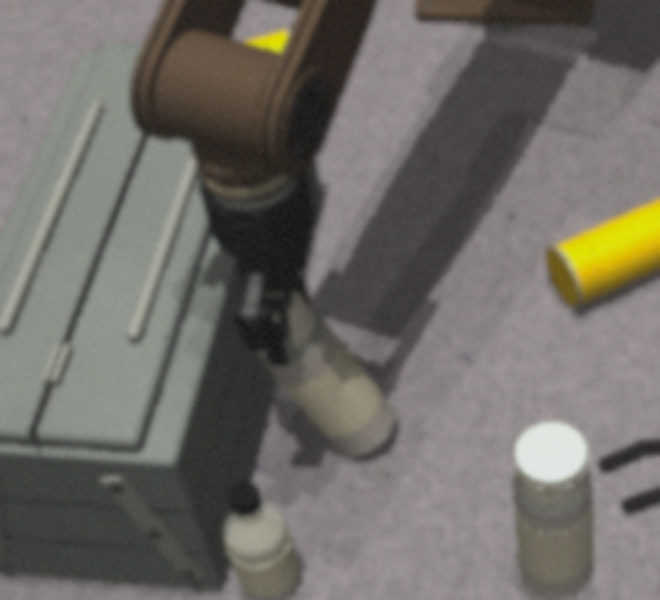

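The can leans with its cap close to the wall, foot at crop (365,425) just off the felt. The bottle at (262,555) is clear. I'll creep in and watch the y force.

```bash
for i in 1; do python3 -m pendant '[[0,-3,0,0,40],[0,-6,0,0,40],[0,-6,0,0,40]]'; done
python3 -m pendant '[[0,-3,0,0,40],[0,-5,0,0,40],[0,-5,0,0,40]]'
python3 -m pendant '[[0,-3,0,0,40],[0,-3,0,0,40],[0,-3,0,0,40]]'
```

```text
clock: 8.85
ee_pos: [639.8, -116.3, 129.3]
eef_rot: [-3.139, 0.034, 0.004]
contact_force: [-0.4, 3.7, -1.2]
finger_gap: 51.3
clock: 9.22
ee_pos: [639.8, -117.0, 129.2]
eef_rot: [-3.131, 0.034, 0.005]
contact_force: [1.0, 13.3, -1.7]
finger_gap: 50.8
clock: 9.6
ee_pos: [639.8, -116.7, 129.4]
eef_rot: [-3.125, 0.033, 0.006]
contact_force: [0.1, 10.4, -0.1]
finger_gap: 50.9
```

The y force of 4–13 N held for about 0.7 s with the can at about 25° from vertical, so the lean is done. Next I'll back off, set the foot rim on the felt, and drag it outward a little so floor friction brings the can upright in the pads.

```bash
python3 -m pendant '[[0,5,0,0,40],[0,8,-3,0,40],[0,8,-3,0,40]]'
python3 -m pendant '[[0,0,-3,0,40],[0,0,-3,0,40]]'
python3 - <<'E'
from h import *
d=snap('s8.png',(140,340,100,300))
E
```

```text
clock: 9.98
ee_pos: [640.3, -109.7, 127.7]
eef_rot: [-3.127, 0.033, 0.004]
contact_force: [-1.2, -2.3, 2.3]
finger_gap: 51.2
clock: 10.22
ee_pos: [640.5, -110.9, 127.3]
eef_rot: [-3.129, 0.033, 0.004]
contact_force: [-4.1, -0.6, 8.6]
finger_gap: 51.1
```

View pics/s8.png

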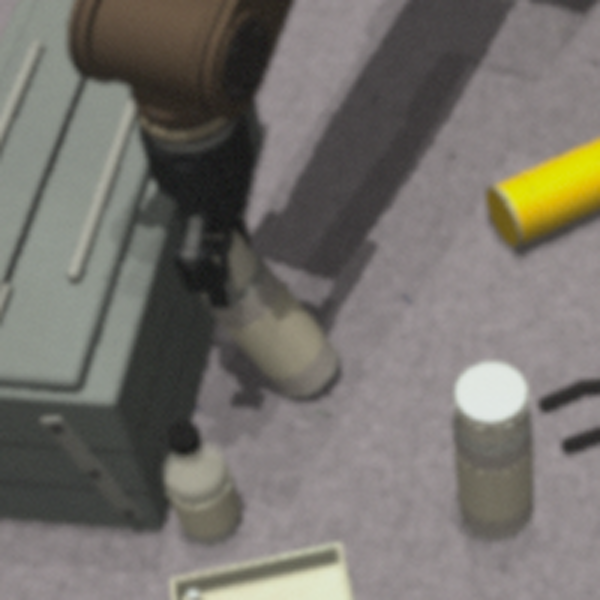

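```bash
cat >> h.py <<'E'
def overlay(d,name,foot,a_deg,x0=100,y0=140,s=3,w=200,hh=200,wall=True):
    # can in plane perpendicular to wall, tilt a_deg from vertical, cap toward wall
    img=cv2.resize(d['image'][y0:y0+hh,x0:x0+w],None,fx=s,fy=s,interpolation=cv2.INTER_CUBIC)
    n=np.array([.0295,.9996,0]);t=np.array([.9996,-.0295,0]);a=np.radians(a_deg)
    ax=-n*np.sin(a)+np.array([0,0,np.cos(a)]);u=n*np.cos(a)+np.array([0,0,np.sin(a)])
    P=lambda p:tuple(int(v) for v in ((proj(d,p)-[x0,y0])*s).round())
    for l,r,c in((0,29,(0,0,255)),(122,29,(0,255,0)),(160,26,(255,0,0))):
        pts=[P(np.array(foot)+l*ax+r*(np.cos(q)*t+np.sin(q)*u)) for q in np.linspace(0,2*np.pi,40)]
        cv2.polylines(img,[np.array(pts)],True,c,1)
    if wall:
        for z in(0,180):
            cv2.line(img,P([368,-147.7,z]),P([795,-160.3,z]),(0,255,255),1)
    cv2.imwrite('pics/'+name,img)
E
python3 - <<'E'
from h import *
d=viewer.get_image("side")
# foot guess: G + r*axis
a=25;r=148;G=telemetry.sense()['ee_pos']+[0,0,18.7]
A=np.radians(a);f=G+r*(np.array([0.0295,.9996,0])*np.sin(A)-np.array([0,0,np.cos(A)]));print(G,f)
overlay(d,'o8.png',f,a)
E
```

```text
[ 640.55859083 -110.92223511  145.97888464] [642.40374216 -48.39975138  11.84533216]
```

View pics/o8.png

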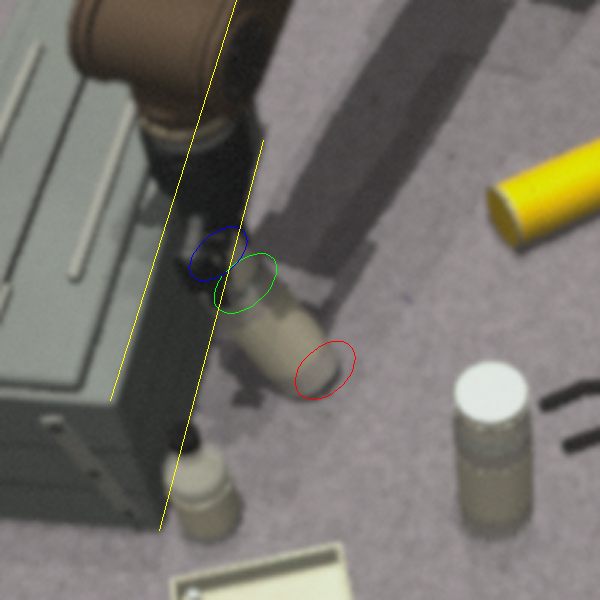

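Run:
```python
from h import *
d=viewer.get_image("side")
a=22
A=np.radians(a);f=np.array([642,-62,29*np.sin(A)]);print(telemetry.sense()['contact_force'],f+160*np.array([0,-np.sin(A),np.cos(A)]))
overlay(d,'o9.png',f,a,120,170,5,120,110)
```

```text
[-3.39657818 -0.953139    8.28258229] [ 642.         -121.93705495  159.21300794]
```

View pics/o9.png

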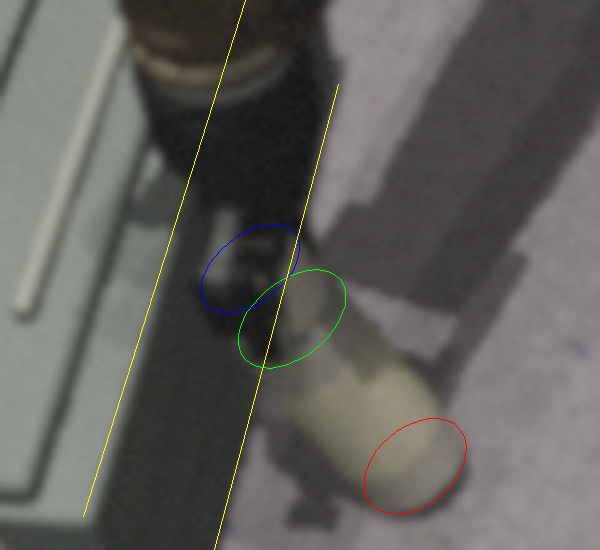

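The overlay fits: tilt ~22°, foot centre y≈-62, cap centre ~27 mm from the wall during the press. I'll drag the cap over the foot (+y ~50 mm), following the arc height.

```bash
python3 -m pendant '[[0,5,0,0,40],[0,10,1,0,40],[0,15,1.5,0,40],[0,20,2,0,40],[0,25,2,0,40],[0,25,2,0,40]]'
python3 - <<'E'
from h import *
d=viewer.get_image("side")
a=10
A=np.radians(a);f=np.array([642,-61,29*np.sin(A)])
overlay(d,'o10.png',f,a,120,170,5,120,110)
E
```

```text
clock: 11.12
ee_pos: [640.6, -85.3, 129.2]
eef_rot: [-3.129, 0.032, 0.004]
contact_force: [-0.4, -0.9, -0.2]
finger_gap: 51.0
```

View pics/o10.png

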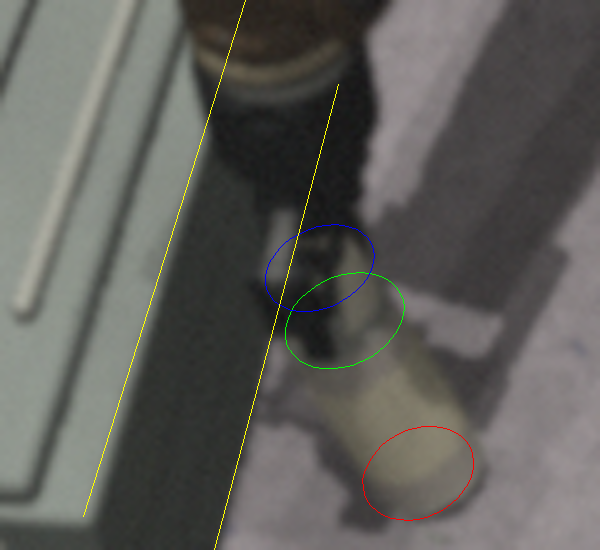

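Halfway there, tilt now about 12°. Continuing.

```bash
python3 -m pendant '[[0,5,-1,0,40],[0,10,-2,0,40],[0,15,-3,0,40],[0,20,-4,0,40],[0,25,-5,0,40],[0,28,-5,0,40],[0,28,-5,0,40]]'
python3 - <<'E'
from h import *
d=viewer.get_image("side")
overlay(d,'o11.png',[642,-57,0],0,120,170,5,120,110)
E
```

```text
clock: 12.05
ee_pos: [641.8, -57.0, 126.5]
eef_rot: [-3.129, 0.031, -0.001]
contact_force: [-0.7, -1.2, 7.1]
finger_gap: 51.0
```

View pics/o11.png

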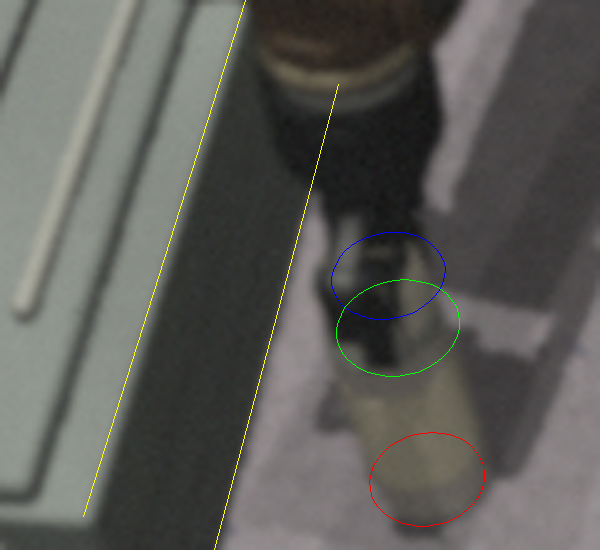

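```bash
python3 -m pendant '[[0,3,-1,0,40],[0,4,-2,0,40],[0,4,-3,0,40],[0,4,-3,0,40]]'
python3 - <<'E'
from h import *
d=viewer.get_image("side")
overlay(d,'o12.png',[642,-54,0],0,120,170,5,120,110)
E
```

```text
clock: 12.6
ee_pos: [642.2, -52.6, 125.7]
eef_rot: [-3.129, 0.032, -0.002]
contact_force: [-2.6, 1.0, 10.2]
finger_gap: 51.8
```

View pics/o12.png

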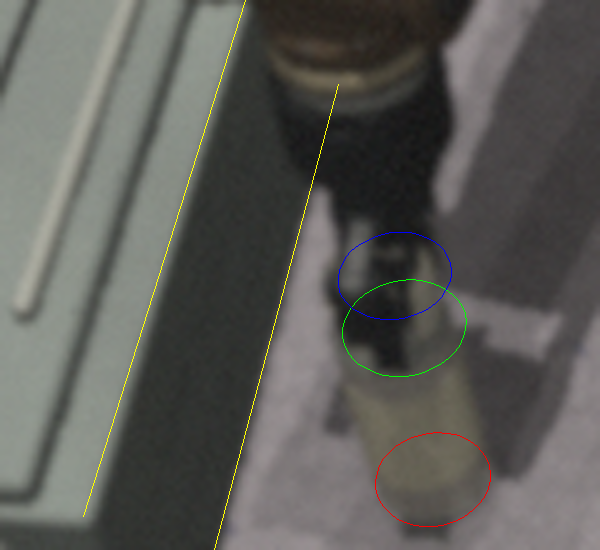

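The can is essentially upright in the grip (edges match the overlay). I'll lift it a little, carry it to the wall, and set it down.

```bash
python3 -m pendant '[[0,0,8,0,40],[0,-15,10,0,40],[0,-30,10,0,40],[0,-45,10,0,40],[0,-58,10,0,40],[0,-64,10,0,40],[0,-66,10,0,40],[0,-66,10,0,40]]'
python3 - <<'E'
from h import *
d=viewer.get_image("side");p=telemetry.sense()['ee_pos'];print(p)
overlay(d,'o13.png',[642,p[1]-1,8],0,90,170,5,120,110)
E
```

```text
clock: 13.65
ee_pos: [641.9, -116.2, 135.5]
eef_rot: [-3.123, 0.032, 0.0]
contact_force: [-0.4, 5.9, -0.6]
finger_gap: 51.6
[ 641.92154072 -116.24363962  135.52274391]
```

View pics/o13.png

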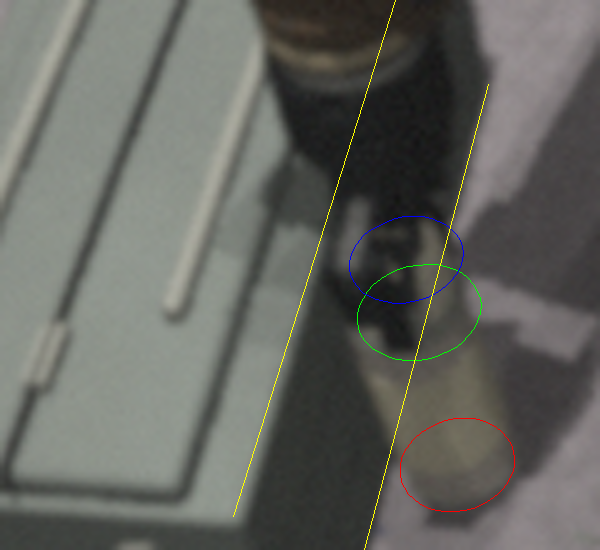

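Run:
```python
from h import *
import pickle
d=viewer.get_image("side");t=viewer.get_image("top");cv2.imwrite('pics/t14.png',cv2.resize(t['image'][80:270,330:480],None,fx=3.1,fy=3.1,interpolation=cv2.INTER_CUBIC))
s0=pickle.load(open('side0.pkl','rb'));t0=pickle.load(open('top0.pkl','rb'))
c=lambda im:cv2.resize(im['image'][120:320,60:200],None,fx=3,fy=3,interpolation=cv2.INTER_CUBIC)
cv2.imwrite('pics/cmp.png',np.hstack([c(s0),c(d)])[:600])
# rows scan for the top edge in side0
for im in (s0,d):
  g=cv2.cvtColor(im['image'],cv2.COLOR_BGR2GRAY).astype(int)
  for v in (185,200,215,230,245,260):
    r=g[v,120:200];dd=cv2.GaussianBlur(np.diff(r).astype(float)[None],(5,1),0)[0];k=int(dd.argmin())
    print(v,120+k+.5,pix2plane(im,120+k+.5,v,180).round(1)[:2],end=' | ')
  print()
```

```text
185 164.5 [ 537.6 -151.5] | 200 160.5 [ 586.9 -151.3] | 215 155.5 [ 633.7 -153.4] | 230 150.5 [ 678.2 -155.6] | 245 146.5 [ 720.4 -155.4] | 260 141.5 [ 760.9 -157.5] | 
185 141.5 [ 539.8 -208.1] | 200 146.5 [ 588.3 -184.7] | 215 130.5 [ 636.4 -211.8] | 230 150.5 [ 678.2 -155.6] | 245 146.5 [ 720.4 -155.4] | 260 142.5 [ 760.8 -155.4] |
```

View pics/cmp.png

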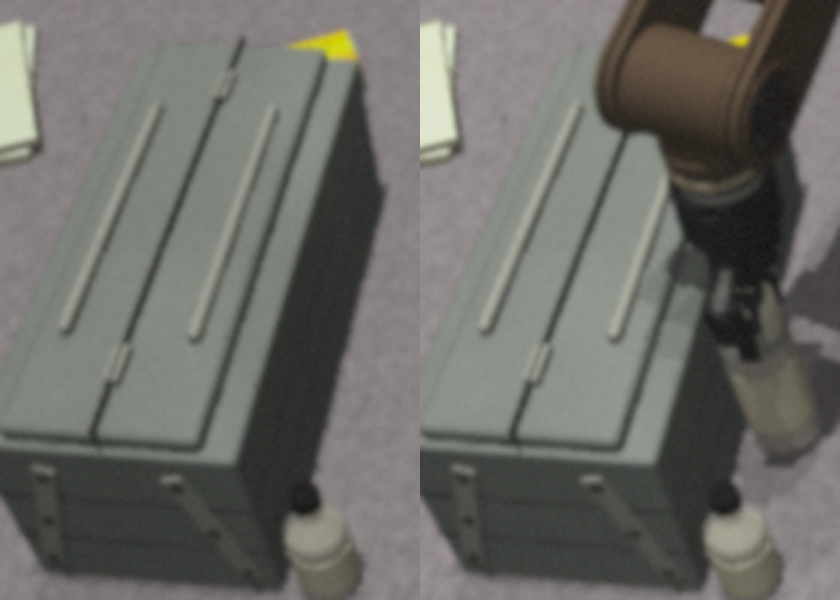

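```bash
python3 - <<'E'
from h import *
s=telemetry.sense();print({k:np.round(s[k],2) for k in('contact_force','torque','ee_pos')})
E
python3 -m pendant '[[0,-2,0,0,40],[0,-2,0,0,40],[0,-2,0,0,40]]'
python3 - <<'E'
from h import *
s=telemetry.sense();print({k:np.round(s[k],2) for k in('contact_force','torque','ee_pos')})
E
python3 -m pendant '[[0,6,0,0,40],[0,6,0,0,40],[0,6,0,0,40]]'
python3 - <<'E'
from h import *
s=telemetry.sense();print({k:np.round(s[k],2) for k in('contact_force','torque','ee_pos')})
E
```

```text
{'contact_force': array([-0.24,  6.21, -2.12]), 'torque': array([ 0.91,  0.08, -0.01]), 'ee_pos': array([ 641.92, -116.24,  135.53])}
clock: 14.18
ee_pos: [641.9, -116.2, 135.6]
eef_rot: [-3.12, 0.032, 0.001]
contact_force: [0.1, 5.8, -0.4]
finger_gap: 51.0
{'contact_force': array([ 0.1 ,  5.8 , -0.35]), 'torque': array([ 0.87,  0.05, -0.02]), 'ee_pos': array([ 641.91, -116.18,  135.58])}
clock: 14.55
ee_pos: [641.9, -110.4, 135.5]
eef_rot: [-3.12, 0.032, 0.001]
contact_force: [0.4, 0.4, -3.3]
finger_gap: 51.0
{'contact_force': array([ 0.38,  0.37, -3.27]), 'torque': array([-0.  , -0.01,  0.01]), 'ee_pos': array([ 641.91, -110.44,  135.54])}
```

View pics/t14.png

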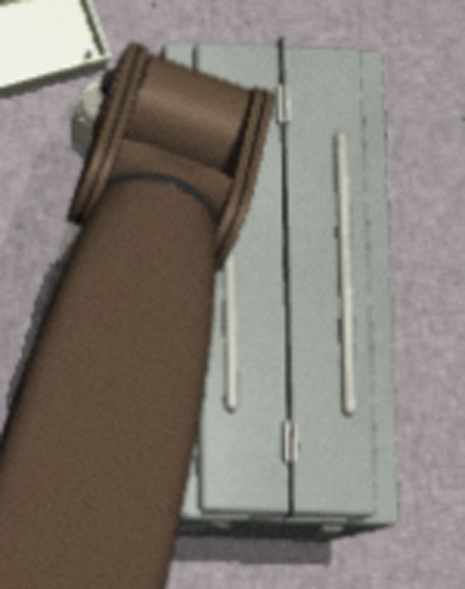

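With the press stopped, the force and moment drop to zero. During it the moment arm was 155 mm, well below the gripper body, so it's the can itself touching the wall, not the palm. I'll set it down about 1 mm off that contact, pressing lightly to square the foot.

```bash
python3 -m pendant '[[0,-3,0,0,40],[0,-4.5,-3,0,40],[0,-4.5,-6,0,40],[0,-4.5,-9,0,40],[0,-4.5,-11,0,40],[0,-4.5,-12,0,40],[0,-4.5,-12,0,40]]'
python3 - <<'E'
from h import *
d=viewer.get_image("side");s=telemetry.sense();p=s['ee_pos'];print(p,s['torque'].round(2))
overlay(d,'o15.png',[642,p[1]-3,0],0,90,170,5,120,110)
E
```

```text
clock: 15.42
ee_pos: [642.2, -115.0, 126.2]
eef_rot: [-3.121, 0.031, 0.001]
contact_force: [-3.3, 1.1, 7.7]
finger_gap: 51.1
[ 642.21420814 -115.0006672   126.18722168] [ 0.14  0.96 -0.07]
```

View pics/o15.png

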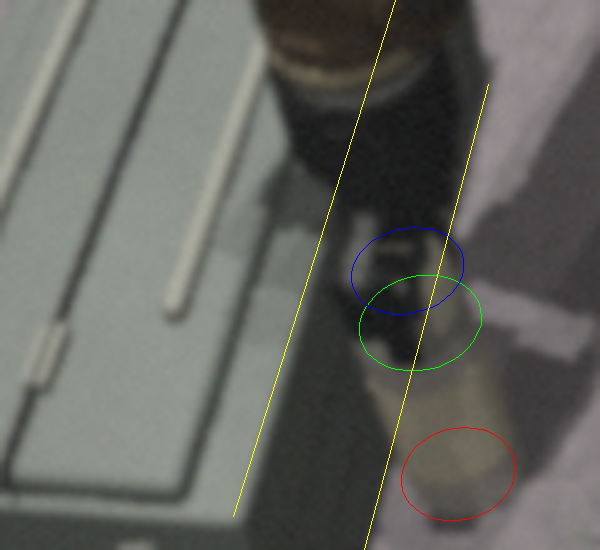

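```bash
python3 -m pendant '[[0,0,1,0,56],[0,0,1,0,60],[0,0,1,0,70],[0,0,1,0,80],[0,0,1,0,85],[0,0,1,0,85]]'
python3 -m pendant '[[0,0,20,0,85],[0,0,50,0,85],[0,0,90,0,85],[0,0,110,0,85]]'
python3 -m pendant '[[0,60,30,0,85],[-30,120,30,0,85],[-90,170,30,0,85],[-150,200,30,0,85],[-170,250,30,0,85],[-170,300,30,0,85],[-170,300,30,0,85]]'
python3 - <<'E'
from h import *
d=viewer.get_image("side");s=telemetry.sense();p=s['ee_pos'];print(p,s['contact_force'].round(2))
overlay(d,'o16.png',[642,-118,0],0,90,170,5,120,110)
t=viewer.get_image("top");cv2.imwrite('pics/t16.png',cv2.resize(t['image'][80:260,260:480],None,fx=3,fy=3,interpolation=cv2.INTER_CUBIC))
E
```

```text
clock: 16.23
ee_pos: [642.2, -115.0, 127.1]
eef_rot: [-3.121, 0.031, 0.001]
contact_force: [0.1, -0.5, -0.8]
finger_gap: 85.1
clock: 16.73
ee_pos: [643.5, -115.4, 241.7]
eef_rot: [-3.122, 0.031, -0.008]
contact_force: [0.4, -0.5, -0.1]
finger_gap: 85.0
clock: 17.6
ee_pos: [471.9, 188.0, 272.3]
eef_rot: [-3.122, 0.022, -0.009]
contact_force: [-0.1, -0.3, -0.1]
finger_gap: 85.3
[472.66703332 186.32543156 272.1400255 ] [-0.05 -1.01  0.45]
```

View pics/o16.png

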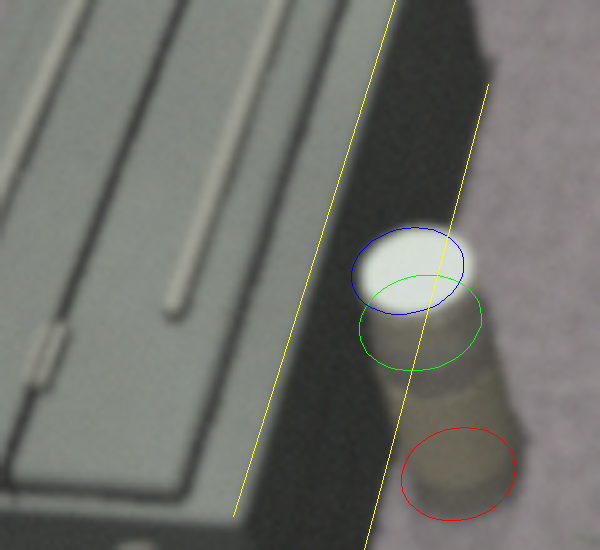

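View pics/t16.png

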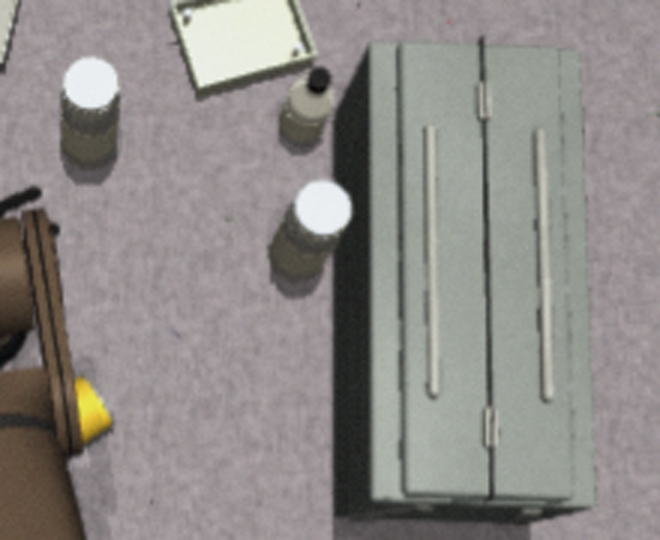

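Run:
```python
from h import *
d=viewer.get_image("side");t=viewer.get_image("top")
print(pix2plane(t,260+323/3,80+209/3,160),pix2plane(d,90+416/5,170+270/5,160))
def big(d,x0,y0,w,h,n):cv2.imwrite(n,cv2.resize(d['image'][y0:y0+h,x0:x0+w],None,fx=8,fy=8,interpolation=cv2.INTER_CUBIC))
big(t,335,130,70,60,'pics/t17.png');big(d,140,200,70,80,'pics/s17.png')
# predicted px of foot edge / wall for reference
for n,im,o in(('top',t,(335,130)),('side',d,(140,200))):
  for y in(-113,-116,-119): print(n,y,[((proj(im,[643,y-29,0])-o)*8).round(),((proj(im,[643,y,160])-o)*8).round()])
  print('wall',[((proj(im,[643,y,0])-o)*8).round() for y in(-150,-155)])
```

```text
[ 638.47226778 -115.11994845  160.        ] [ 641.88413213 -113.79938529  160.        ]
top -113 [array([255., 273.]), array([255., 145.])]
top -116 [array([263., 273.]), array([264., 145.])]
top -119 [array([271., 274.]), array([272., 145.])]
wall [array([276., 274.]), array([288., 274.])]
side -113 [array([258., 516.]), array([268., 195.])]
side -116 [array([248., 516.]), array([257., 195.])]
side -119 [array([239., 516.]), array([247., 194.])]
wall [array([233., 515.]), array([217., 515.])]
```

View pics/t17.png

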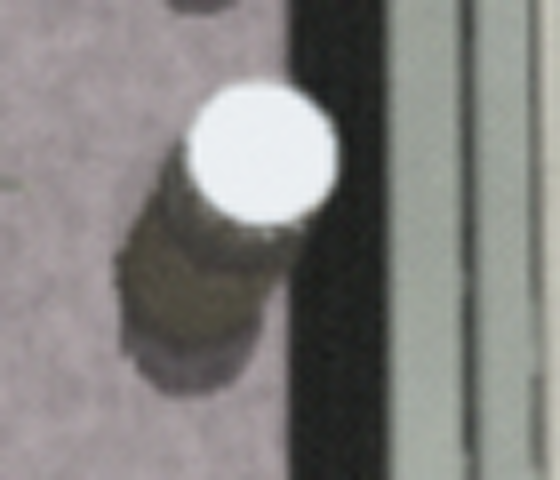

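View pics/s17.png

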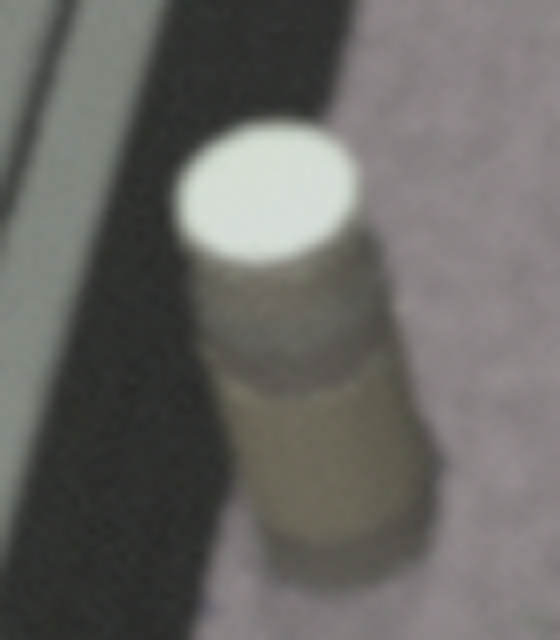

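The can stands upright by itself, but the gap to the wall at its foot is about 10 mm: top crop, foot edge x≈262 vs wall 289, and cap centre y≈-115 vs wall ≈-154. That's on the limit. I'll nudge the foot ~7 mm closer, low down, with the back of an opened finger, jaw turned along y so the palm stays clear of the can.

```bash
python3 -m pendant '[[20,-20,0,2,85],[40,-40,0,4,85],[60,-60,0,6,85],[80,-80,0,8,85],[100,-100,0,10,85],[120,-120,0,12,85],[140,-140,0,14,85],[160,-160,0,16,85],[168,-175,0,18,85],[168,-175,0,18,85],[168,-175,0,18,85]]'
python3 - <<'E'
from h import *
s=telemetry.sense();print(s['q'].round(2),s['ee_pos'],s['eef_rot'])
E
```

```text
clock: 19.18
ee_pos: [641.5, 8.1, 271.5]
eef_rot: [-2.236, -2.181, 0.015]
contact_force: [-0.3, 0.8, -0.7]
finger_gap: 85.2
[-0.15  0.2   1.61  0.    1.35 -1.69] [641.49411292   8.09944449 271.50717102] [-2.2364713  -2.18133696  0.01527452]
```

```bash
python3 -m pendant '[[0,0,-50,0,85],[0,0,-100,0,85],[0,0,-150,0,85],[0,0,-200,0,85],[0,0,-235,0,85],[0,0,-256,0,85],[0,0,-256,0,85]]'
python3 - <<'E'
from h import *
d=snap('s18.png',(150,320,120,320))
E
```

```text
clock: 20.05
ee_pos: [640.3, 8.5, 14.2]
eef_rot: [-2.235, -2.179, 0.018]
contact_force: [0.2, 0.6, -0.5]
finger_gap: 85.3
```

View pics/s18.png

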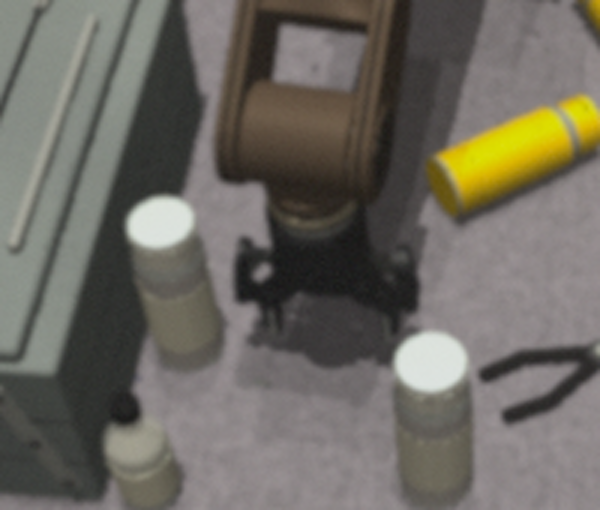

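Run:
```python
from h import *
d=viewer.get_image("side")
for y in(-49,-30):
  for z in range(0,110,15): print(y,z,((proj(d,[640,y,z])-[120,150])*3).round())
snap('s19.png',(210,290,170,270))
```

```text
-49 0 [266. 345.]
-49 15 [264. 335.]
-49 30 [262. 324.]
-49 45 [260. 313.]
-49 60 [258. 302.]
-49 75 [256. 291.]
-49 90 [254. 280.]
-49 105 [252. 268.]
-30 0 [288. 346.]
-30 15 [286. 336.]
-30 30 [285. 325.]
-30 45 [283. 314.]
-30 60 [281. 303.]
-30 75 [279. 292.]
-30 90 [277. 281.]
-30 105 [275. 269.]
```

View pics/s19.png

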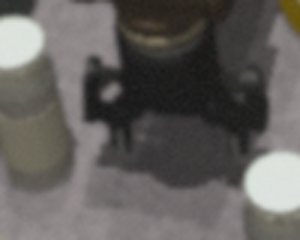

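The finger's outer link face spans about z 55–110 at this height, too high for a push without tipping. With the fingers open the tips stand 13 mm back, so I can go ~20 mm lower and then creep in.

```bash
python3 -m pendant '[[0,0,-10,0,85],[0,-10,-20,0,85],[0,-20,-20,0,85],[0,-28,-20,0,85],[0,-32,-20,0,85],[0,-32,-20,0,85]]'
python3 - <<'E'
from h import *
snap('s20.png',(190,290,130,270))
E
```

```text
clock: 20.95
ee_pos: [643.1, -21.7, -2.1]
eef_rot: [-2.238, -2.18, 0.007]
contact_force: [-0.1, 10.2, 0.8]
finger_gap: 85.0
```

View pics/s20.png

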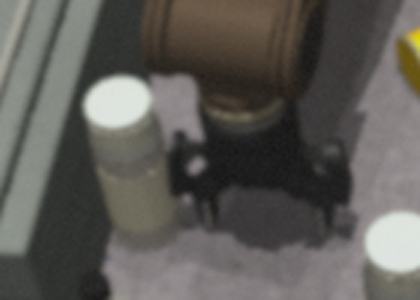

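Run:
```python
from h import *
s=telemetry.sense();print(s['contact_force'].round(1),s['torque'].round(2))
d=viewer.get_image("side")
overlay(d,'o21.png',[642,-122,0],0,130,190,5,120,110)
```

```text
[0.3 9.1 1.1] [ 1.01 -0.04 -0.01]
```

View pics/o21.png

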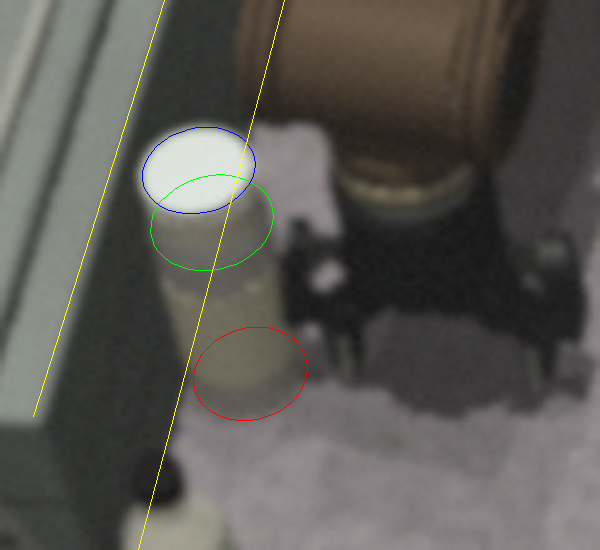

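The finger pushed the can about 7 mm to y≈-122, and the 9 N means it now rests against the wall. I'll back off and inspect.

```bash
python3 -m pendant '[[0,10,0,0,85],[0,25,0,0,85],[0,40,20,0,85],[0,45,80,0,85],[0,45,140,0,85],[0,45,200,0,85],[0,45,250,0,85]]'
python3 -m pendant '[[-40,60,0,0,85],[-80,120,0,0,85],[-120,170,0,0,85],[-120,170,0,0,85]]'
python3 - <<'E'
from h import *
import pickle
d=viewer.get_image("side");t=viewer.get_image("top");t0=pickle.load(open('top0.pkl','rb'))
overlay(d,'o22.png',[642,-122,0],0,110,190,5,120,110)
def c(im):return cv2.resize(im['image'][120:200,330:410],None,fx=5,fy=5,interpolation=cv2.INTER_CUBIC)
cv2.imwrite('pics/t22.png',np.hstack([c(t0),c(t)]));cv2.imwrite('pics/t22full.png',t['image']);cv2.imwrite('pics/s22full.png',d['image'])
# can tilt/edge quick numbers: white cap blob centroid
for n,im in(('top',t),('side',d)):
    m=(im['image'].min(2)>195).astype(np.uint8);k,l,st,ce=cv2.connectedComponentsWithStats(m)
    for i in range(1,k):
        if 150<st[i][4]<1500: print(n,ce[i].round(1),st[i][4],pix2plane(im,*ce[i],160).round(1))
E
```

```text
clock: 21.92
ee_pos: [643.4, 24.0, 252.9]
eef_rot: [-2.24, -2.184, 0.003]
contact_force: [0.4, -0.3, -0.8]
finger_gap: 84.9
clock: 22.42
ee_pos: [521.3, 196.8, 254.7]
eef_rot: [-2.236, -2.189, 0.001]
contact_force: [0.6, 0.1, 0.1]
finger_gap: 85.1
top [339.5  91.9] 852 [808.5 -39.2 160. ]
top [102.4  96.8] 175 [789.3 638.4 160. ]
top [289.9 107.1] 243 [760.7 101.3 160. ]
top [370.9 148.7] 243 [ 641.5 -124.2  160. ]
top [143.5 201.6] 1394 [484.7 496.8 160. ]
side [ 52.6 159.1] 324 [ 434.1 -482.5  160. ]
side [442.4 225.7] 488 [620.1 504.5 160. ]
side [168.7 223.9] 238 [ 642.  -124.2  160. ]
side [263.1 270.1] 332 [759.8 101.  160. ]
```

View pics/o22.png

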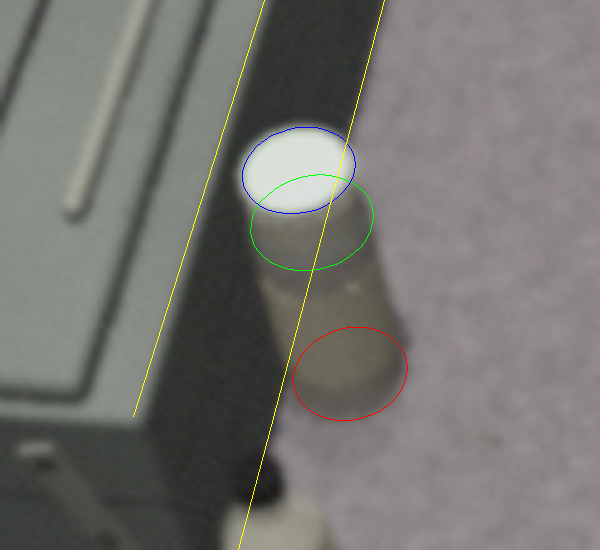

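View pics/t22.png

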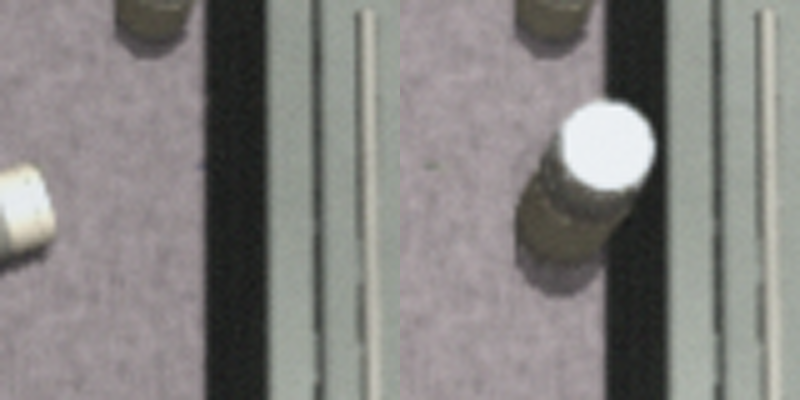

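View pics/t22full.png

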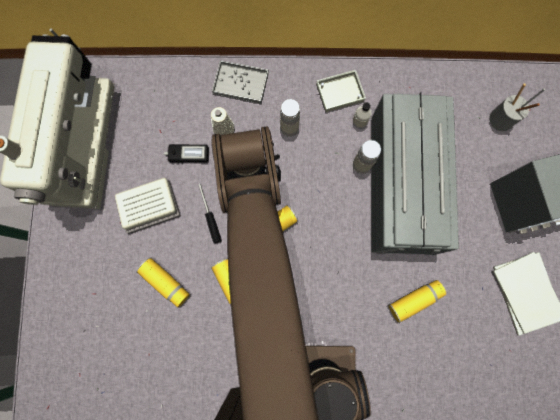

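View pics/s22full.png

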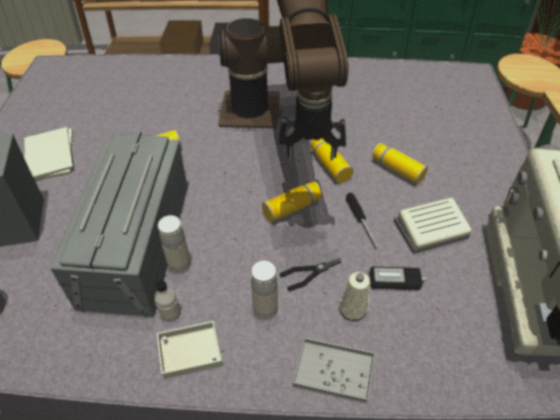

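The final checks agree, so I'm handing in:
- **Can:** upright, cap centre at y≈-124 from both cameras, about 30 mm from the wall plane at ≈-154. The foot meets the wall edge in the top view.
- **Toolbox:** edge unmoved between the first and last pictures.
- **Bystanders:** oil and can2 where they were.
- **Arm:** clear of everything.

Run:
```python
from h import *
print(ctrl.sign_off())
```

```text
the job is handed in; nothing more can be done
None
```

The spray can is standing upright on its foot against the side of the toolbox, and I've handed the job in at about 22 s of the 67 s allowed. The robot reports no verdict, so the result rests on my own checks.

**What I did**
- I gripped the pale fallen can by its cap and swung its foot down in the pads with a few brisk up/down strokes.
- I pressed the cap on the toolbox side for about 0.7 s, with 4–13 N and the can leaning about 22–25° from vertical.
- I dragged it upright over its foot, set it down at the wall and let go.
- The gap to the wall was then about 10 mm, right on the limit. I nudged the can about 7 mm closer, low down, with the back of an opened finger. It stopped against the wall at about 9 N.

**Last checks**
- **Can:** upright in the side view. Both cameras put its cap centre at y ≈ -124 mm, about 30 mm from the wall, where touching would be 29 mm.
- **Toolbox:** its edge is unmoved to within a pixel, and the forces I read on it stayed well below 25 N.
- **Other things:** oil and the second can show no shift. The arm partly hides the cone and pliers in the last top view, but both look in place in the side view.
- **Robot:** clear of everything.

**Where the checks disagreed:** the first set-down was less certain. The force reading suggested the can already touched the wall, but the pictures showed the 10 mm gap. I think it was hanging a few degrees off vertical and slightly off-centre in the pads.

I judged that the cap itself, not the gripper, touched the toolbox during the lean. That comes from fitting the can's outline in the picture; I took no moment reading then.

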